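# Switch the dust extraction over with the pull hook

### The arm

A 7-joint arm with a two-finger parallel gripper is mounted at the origin on the work surface. World frame = base frame: x ahead of the robot, y to its left, z up, the work surface at z = 0. Lengths are in m, angles in rad, forces in N, time in s.
With the tool pointing down it reaches from about 0.4 to 0.85 m from the base axis. Payload 4.5 kg.
Tool frame: the origin (TCP) lies midway between the tips of the shut fingers; the grasp point (between the pads) lies 19 mm behind it; z points along the fingers, y is the line along which they close (so a half turn about z gives the same grasp; the last joint's range is limited). The gripper opens to 85 mm and grips with 20 to 120 N. Pads are 22 mm wide; open, the fingers measure 114 mm over their backs; the gripper's body (76 mm by 85 mm) begins 54 mm behind the grasp point. The pads swing forward as they close: fully open they stand 13 mm farther back than shut.
Start: joints at [1.225, 0.689, -0.195, 1.565, 0.157, 0.902, -0.215], TCP at [0.232, -0.58, 0.231] pointing down, gripper open.
Joint ranges: [-3.01, 3.01], [-0.46, 2.08], [-1.47, 1.51], [0.13, 2.56], [-1, 4.14], [0.04, 2.09], [-2.66, 2.66]. Speed limits (rad/s): [2.57, 2.57, 3.14, 3.14, 3.14, 3.14, 3.14].

### API

Orientations are given as a 3x3 rotation matrix whose columns are the frame's x, y, z axes.
In Python, from bench import manip gives the robot as it stands.
- The arm moves only by the shell command python3 -m jog 'ROWS'. ROWS is JSON, a list of rows, each a list of 7 numbers: the shift along the tool's x, y, z in m, then the turn, a rotation vector about the tool's x, y, z in degrees, then the opening in per cent of the stroke, from 0 (shut) to 100 (fully open). A call has 1 to 12 rows; each row shifts and turns the commanded pose from where the row before left it, along the tool's axes as they then stand; what a row does not reach is not made up. A row lasts 1/8 s, in which the tool goes at most 62.5 mm and 10.7 degrees, less where a joint would pass 70% of its speed; a pose out of reach is approached as far as the arm can. A call is refused whole if a number of a shift passes 0.0625 or a number of a turn 10.7, either way. A call with a gripper value outside its range is refused whole. The fingers move at their own pace and stop on an object; the grip force is fixed at half the most. Time passes only in rows, so rows that do not move let the fingers close. It gives the time, the measured TCP pose, the force, the opening and the grip force at its end, in the units of the state.
- manip.state(): the state, without advancing time (a new reading comes with each control period).
- manip.read_camera(name): name is "side" or "top"; returns the picture (420x560x3 uint8, red, green, blue); there is no depth.
- manip.camera_params(name): a dict with "fx", "fy", "cx", "cy" (pixels), "xyz" and "attitude" of the camera in the world. Camera axes: x right, y down, z forward; pixel columns grow to the right and rows downward; lengths in m; the calibration is good to about 2 mm. A picture is of the moment at which its call begins. camera_params takes no time and is no camera call.
- manip.close_job(): hands the job in; it is judged then, once.
The state is a dict: "clock": time; "joint_pos": joint angles; "joint_vel": joint speeds; "joint_efforts": joint torques, N m; "ee_pos": TCP position; "tool_rot": TCP orientation; "wrist_force": force on the tool from outside, world axes, zero at the start; "moment": the same for the moment, N m; "finger_gap": finger opening in m; "gripper_force": force on a finger pad.
Only numpy, scipy, OpenCV 4.12 (cv2) and the standard library are available. Lean on these libraries where they do the work, as an engineer would, in place of code of your own. Each camera call takes 0.05 s, during which the arm holds its last target. There are 200 camera calls.

### The job

Switch the dust extraction over with the pull hook from the cradle: hook the shut blast gate by the eye in its tab and draw it open until it comes up firmly against its stop, and only then push the other, open gate fully shut, firmly home in the same way, so that the extractor is never left with both gates shut. Feel for the stops and do not wrench the thin tabs, touch the gates with nothing but the hook, then lay the hook back in its cradle and leave everything else on the bench as it is.

Things in the scene. Friction and masses are not known exactly. Their poses are not given: they have to be found in the camera images.
- hook_rod: The pull hook, loose in its cradle: wooden handle 130 mm long, 22 mm wide, 26 mm high, flat upright sides; then a 6 mm steel rod in line with it, its end bent square down to a nose. Origin at the middle of the handle, on its axis; +x along the rod to the hook, z up. About 150 g, balanced some 40 to 50 mm ahead of the origin.
- hook_nose (a point): Lower end of the hook's 6 mm thick nose: 250 mm along +x from the handle's middle and 35 mm below the rod's axis. Some 12 mm below a tab's underside it is well in the eye.
- cradle: Fixed cradle: board 280 x 60 x 10 mm, two uprights 12 mm thick with open-topped notches 16 mm deep. Origin on the bench under the middle of the handle, +x towards the hook's nose. Rear notch at x = -50 mm, 31 mm wide, floor 62 mm high, under the handle; front notch at x = 170 mm, 20 mm wide, floor 72 mm high, under the rod. The hook's home: origin at 0, 0, 75 mm, axes along the cradle's.
- gate_a: Blast gate on the duct at the back, shut at the start. Housing 116 mm (x) by 30 mm (y), 133 mm high, front face at x = 106 mm; +x away from the robot, square to the duct; origin on the bench. Steel blade slides out towards -x, drags with 4 to 5 N, stays where left; a screw on top, set by hand, stops it 66 to 83 mm out. At either stop the force climbs steeply: 10 to 15 N is firm, over 22 N bends the tab.
- gate_b: Blast gate on the duct at the back, open at the start. Housing 116 mm (x) by 30 mm (y), 133 mm high, front face at x = 106 mm; +x away from the robot, square to the duct; origin on the bench. Steel blade slides out towards -x, drags with 4 to 5 N, stays where left; a screw on top, set by hand, stops it 66 to 83 mm out. At either stop the force climbs steeply: 10 to 15 N is firm, over 22 N bends the tab.
- eye_a (a point): Centre of the eye of gate_a, a round 18 mm hole, free below, in the level steel tab at the blade's front end (tab 40 mm in x, 34 mm in y, 4 mm thick, top 126 mm above the bench). In the gate's frame the eye is at y = 0, z = 124 mm, and x = 84 mm with the blade fully shut, 1 to 18 mm against its open stop. It begins 0 to 8 mm from shut.
- eye_b (a point): Centre of the eye of gate_b, a round 18 mm hole, free below, in the level steel tab at the blade's front end (tab 40 mm in x, 34 mm in y, 4 mm thick, top 126 mm above the bench). In the gate's frame the eye is at y = 0, z = 124 mm, and x = 84 mm with the blade fully shut, 1 to 18 mm against its open stop. It begins 55 to 64 mm open.
- driver: Bystander, loose: screwdriver, 220 mm long, 24 mm high. Leave it alone.
- chisel: Bystander, loose: bench chisel, 240 mm long, 24 mm high. Leave it alone.
- offcut: Bystander, loose: laminated wood offcut, 75 x 40 x 30 mm, origin under its centre. Leave it alone.
- loose_clamp: Bystander, loose: F clamp lying flat, bar 260 mm, 25 mm high. Leave it alone.
- glue: Bystander, loose: glue bottle, 60 mm wide, 160 mm high, origin at the centre of its underside. Leave it alone.
- try_square: Bystander, loose: try square, 110 mm stock with a 170 mm steel blade, 22 mm high. Leave it alone.
- tape_roll: Bystander, loose: roll of masking tape lying flat, 100 mm wide, 25 mm high. Leave it alone.
Things that resemble listed ones, but are neither listed nor needed, are in the scene too. What is shaped like the gate_a but orange is not meant. What is shaped like the gate_b but orange is not meant.

How it is judged:
By the outcome, as a careful person would: the job done as asked, in the order asked, and still so for the second after the job is handed in, with the robot touching nothing.
It also fails if it takes over 69 s, if anything falls off the work surface, if the arm or the gripper's body presses on something with over 40 N, if the wrist force passes 120 N, or if a joint passes its speed limit or range.

## Working session

There is one attempt and no reset: what is moved stays moved. The work goes in short steps, Python scripts to look and compute and a shell command to move; the robot and the scene stay as the last step left them, time stands still between calls to the robot, and variables do not carry over. Pictures are saved under pics/ and viewed, at most 10 in all, crops included, and the job is handed in when it is done.

```bash
mkdir -p pics; python3 - <<'E'
from bench import manip
import cv2,numpy as np
for n in("top","side"):
    cv2.imwrite(f"pics/{n}0.png",cv2.resize(manip.read_camera(n)[:,:,::-1],(800,600),interpolation=cv2.INTER_CUBIC))
    p=manip.camera_params(n);print(n,{k:np.round(v,4).tolist() for k,v in p.items()})
s=manip.state();print({k:np.round(v,3).tolist() for k,v in s.items()})
E
```

```text
top {'fx': 522.8568, 'fy': 522.8568, 'cx': 282.6483, 'cy': 211.6599, 'xyz': [0.3062, -0.0864, 1.9431], 'attitude': [[-0.0268, -0.9962, 0.0834], [-0.9995, 0.0255, -0.0158], [0.0136, -0.0837, -0.9964]]}
side {'fx': 445.6756, 'fy': 445.6756, 'cx': 278.6324, 'cy': 206.9384, 'xyz': [0.3328, 0.9801, 0.9036], 'attitude': [[-0.992, -0.0818, 0.0964], [-0.1262, 0.5923, -0.7958], [0.008, -0.8016, -0.5979]]}
{'clock': 0.1, 'joint_pos': [1.225, 0.69, -0.194, 1.566, 0.157, 0.903, -0.215], 'joint_vel': [-0.001, 0.0, -0.0, -0.002, -0.001, 0.003, -0.0], 'joint_efforts': [-0.003, -54.06, -1.272, -15.899, 0.009, 0.004, 0.0], 'ee_pos': [0.231, -0.58, 0.231], 'tool_rot': [[0.929, 0.371, -0.001], [0.371, -0.929, 0.002], [-0.0, -0.002, -1.0]], 'wrist_force': [-0.654, -0.616, 0.468], 'moment': [0.002, -0.009, -0.048], 'gripper_force': 0.0, 'finger_gap': 0.085}
```

View pics/top0.png

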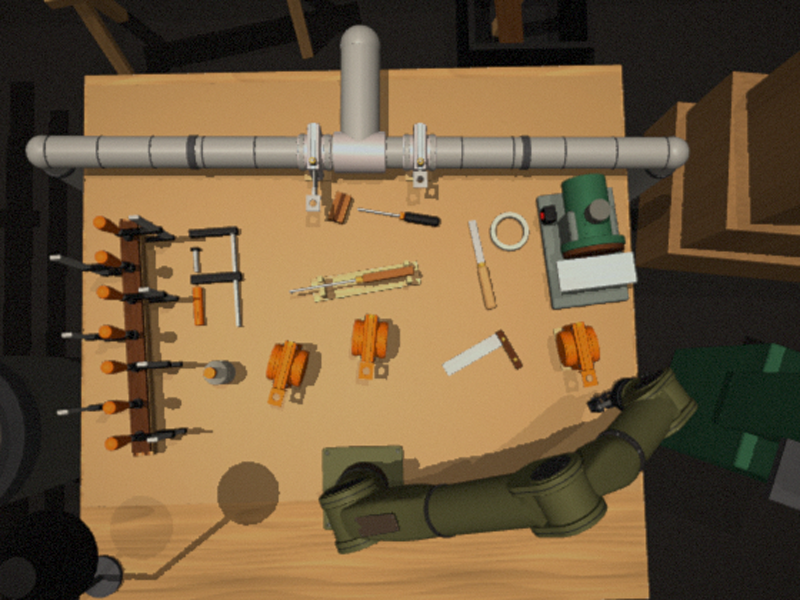

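View pics/side0.png

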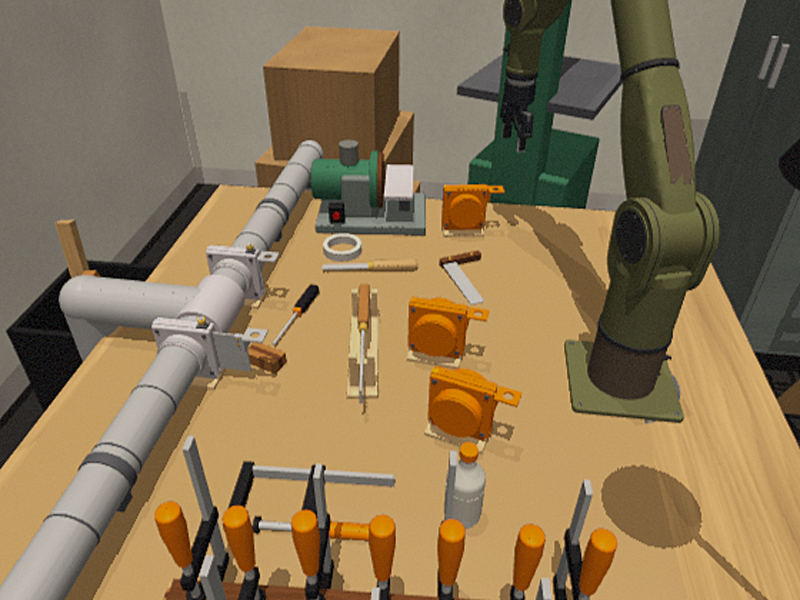

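The top view shows gate_b (open) at about (313,160) with its tab at (313,203). Gate_a (shut) is at about (420,150) with its tab at (420,180). The cradle and hook run from (418,270) to (292,292), with the nose to the left (+y). I'll enlarge these areas.

```bash
python3 - <<'E'
from bench import manip
import cv2,numpy as np
im=manip.read_camera("top")[:,:,::-1]
a=cv2.resize(im[80:155,200:325],None,fx=6,fy=6,interpolation=cv2.INTER_CUBIC)
cv2.imwrite("pics/g.png",a)   # u=200+c/6, v=80+r/6
b=cv2.resize(im[175:215,195:305],None,fx=7,fy=7,interpolation=cv2.INTER_CUBIC)
cv2.imwrite("pics/h.png",b)   # u=195+c/7
E
```

```text
(no output)
```

View pics/g.png

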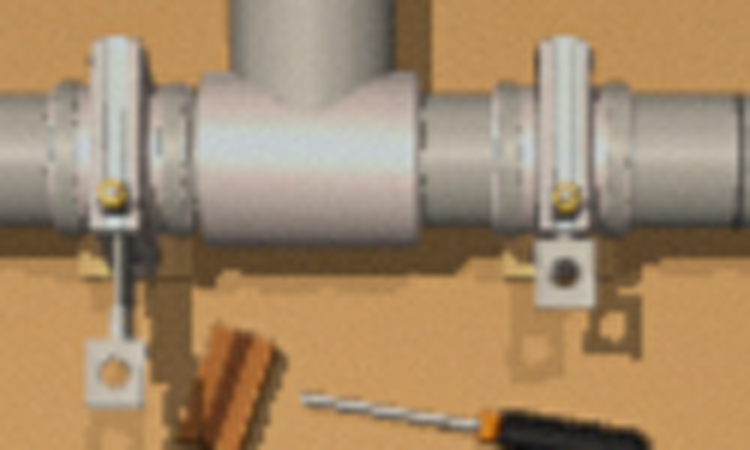

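View pics/h.png

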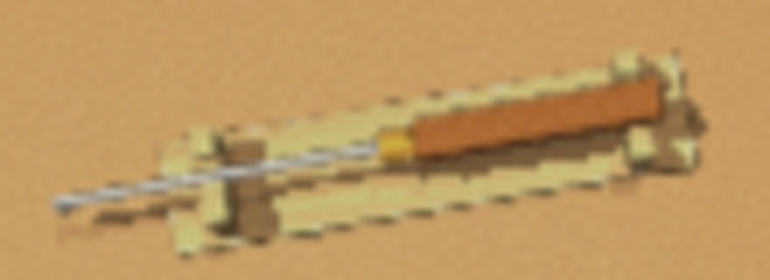

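Crop positions: eye_a is at (564,271) and eye_b at (114,373). The housing top ends are at (566,38) and (117,38) at the back, and (564,230) and (113,228) at the front. The hook tip is at (62,204), and the handle ends at (660,98) and (412,137).

```bash
cat >h.py <<'E'
from bench import manip
import numpy as np
def ray(n,u,v,z):
    p=manip.camera_params(n);d=np.array(p['attitude'])@[(u-p['cx'])/p['fx'],(v-p['cy'])/p['fy'],1]
    o=np.array(p['xyz']);return o+d*(z-o[2])/d[2]
def proj(n,P):
    p=manip.camera_params(n);q=np.array(p['attitude']).T@(np.array(P)-p['xyz']);return np.array([p['fx']*q[0]/q[2]+p['cx'],p['fy']*q[1]/q[2]+p['cy']])
# tool displacement from current tool pose to target TCP (world) and yaw of tool x axis
def st():
    s=manip.state();R=np.array(s['tool_rot']);return s,R,np.array(s['ee_pos'])
E
python3 - <<'E'
from h import *
g=lambda c,r,z:ray("top",200+(c+.5)/6-.5,80+(r+.5)/6-.5,z)
k=lambda c,r,z:ray("top",195+(c+.5)/7-.5,175+(r+.5)/7-.5,z)
P=dict(eye_a=g(564,271,.124),eye_b=g(114,373,.124),a_back=g(566,38,.133),a_front=g(564,230,.133),b_back=g(117,38,.133),b_front=g(113,228,.133),
tip=k(62,204,.075),hr=k(660,98,.088),hf=k(412,137,.088))
for n,v in P.items():print(n,v.round(4))
d=P['tip']-P['hr'];print(np.hypot(*d[:2]),np.degrees(np.arctan2(d[1],d[0])))
d=P['hf']-P['hr'];print(np.hypot(*d[:2]),np.degrees(np.arctan2(d[1],d[0])))
d=P['b_front']-P['a_front'];print(d)
E
```

```text
eye_a [ 0.7662 -0.1623  0.124 ]
eye_b [0.7114 0.1039 0.124 ]
a_back [ 0.9041 -0.1671  0.133 ]
a_front [ 0.7885 -0.1626  0.133 ]
b_back [0.91   0.0979 0.133 ]
b_front [0.7958 0.1021 0.133 ]
tip [0.4983 0.1669 0.075 ]
hr [ 0.5436 -0.1403  0.088 ]
hf [ 0.5268 -0.0133  0.088 ]
0.31053630416411 98.38972153702301
0.12807917905532465 97.56164147720698
[0.00731899 0.26472456 0.        ]
```

```bash
cat >>h.py <<'E'
def to(x,y,z,yaw):
    s,R,p=st();print('clock',round(s['clock'],2),'pos',p.round(4),'yaw',np.degrees(np.arctan2(R[1,0],R[0,0])).round(2),'tilt',R[:,2].round(3),'F',np.round(s['wrist_force'],1),'gap',round(s['finger_gap'],4),'j7',round(s['joint_pos'][6],2))
    from scipy.spatial.transform import Rotation as S
    c,n=np.cos(np.radians(yaw)),np.sin(np.radians(yaw));T=np.array([[c,n,0],[n,-c,0],[0,0,-1]])
    print('tool d',(R.T@(np.array([x,y,z])-p)).round(4),'rot',np.degrees(S.from_matrix(R.T@T).as_rotvec()).round(2))
E
python3 -m jog '[[0.0397,-0.0327,0,0,0,0,100],[0.0397,-0.0327,0,0,0,0,100],[0.0397,-0.0327,0,0,0,0,100],[0.0397,-0.0327,0,0,0,0,100],[0.0397,-0.0327,0,0,0,0,100],[0.0397,-0.0327,0,0,0,0,100],[0.0397,-0.0327,0,0,0,0,100],[0.0397,-0.0327,0,0,0,0,100],[0.0397,-0.0327,0,0,0,0,100],[0.0397,-0.0327,0,0,0,0,100],[0.0397,-0.0327,0,0,0,0,100],[0.0397,-0.0327,0,0,0,0,100]]'
python3 -m jog '[[0,0,0,0,0,-9.5,100],[0,0,0,0,0,-9.5,100],[0,0,0,0,0,-9.5,100],[0,0,0,0,0,-9.5,100],[0,0,0,0,0,-9.5,100],[0,0,0,0,0,-9.5,100],[0,0,0,0,0,-9.5,100],[0,0,0,0,0,-9.5,100],[0,0,0,0,0,0,100],[0,0,0,0,0,0,100]]'
python3 -c "
from h import *
to(.528,-.039,.056,98)"
```

```text
clock: 1.65
ee_pos: [0.5292, -0.0379, 0.2312]
tool_rot: [[0.929, 0.371, -0.0], [0.371, -0.929, -0.0], [-0.0, 0.0, -1.0]]
wrist_force: [0.4, -0.3, 0.6]
finger_gap: 0.0852
gripper_force: 0.0
clock: 2.9
ee_pos: [0.5286, -0.0395, 0.2312]
tool_rot: [[-0.132, 0.991, -0.0], [0.991, 0.132, -0.0], [-0.0, -0.0, -1.0]]
wrist_force: [-0.4, 0.2, -0.2]
finger_gap: 0.0853
gripper_force: 0.0
clock 2.9 pos [ 0.5286 -0.0395  0.2312] yaw 97.6 tilt [-0. -0. -1.] F [-0.4  0.2 -0.2] gap 0.0853 j7 -0.29
tool d [ 0.0006 -0.0004  0.1752] rot [-0.02  0.   -0.4 ]
```

```bash
python3 -m jog '[[0,0,0.044,0,0,0,100],[0,0,0.044,0,0,-0.4,100],[0,0,0.044,0,0,0,100],[0,0,0.044,0,0,0,100],[0,0,0,0,0,0,100],[0,0,0,0,0,0,30],[0,0,0,0,0,0,20],[0,0,0,0,0,0,10],[0,0,0,0,0,0,0],[0,0,0,0,0,0,0],[0,0,0,0,0,0,0],[0,0,0,0,0,0,0]]'
python3 -c "
from h import *
to(.528,-.039,.056,98)"
```

```text
clock: 4.4
ee_pos: [0.5296, -0.0396, 0.0565]
tool_rot: [[-0.141, 0.99, 0.002], [0.99, 0.141, -0.0], [-0.001, 0.002, -1.0]]
wrist_force: [-0.3, -0.3, 7.7]
finger_gap: 0.0211
gripper_force: 58.4
clock 4.4 pos [ 0.5296 -0.0396  0.0565] yaw 98.13 tilt [ 0.002 -0.    -1.   ] F [-0.3 -0.3  7.7] gap 0.0211 j7 -0.49
tool d [ 0.0008 -0.0015  0.0005] rot [0.12 0.03 0.13]
```

```bash
python3 -m jog '[[0,0,-0.01,0,0,0,0],[0,0,-0.03,0,0,0,0],[0,0,-0.04,0,0,0,0],[0,0,-0.04,0,0,0,0],[0,0,0,0,0,0,0],[0,0,0,0,0,0,0]]'
python3 -m jog '[[0,0,0,0,0,5,0],[0,0,0,0,0,9,0],[0,0,0,0,0,9,0],[0,0,0,0,0,9,0],[0,0,0,0,0,9,0],[0,0,0,0,0,9,0],[0,0,0,0,0,9,0],[0,0,0,0,0,9,0],[0,0,0,0,0,9,0],[0,0,0,0,0,9,0],[0,0,0,0,0,9,0],[0,0,0,0,0,5,0]]'
python3 -m jog '[[0.009,0.038,0,0,0,0,0],[0.009,0.038,0,0,0,0,0],[0.009,0.038,0,0,0,0,0],[0,0,0,0,0,0,0],[0,0,0,0,0,0,0]]'
python3 - <<'E'
from h import *
import cv2
to(.556,-.155,.176,-2)
im=manip.read_camera("top")[:,:,::-1];b=manip.read_camera("side")[:,:,::-1]
a=cv2.resize(im[95:215,230:330],None,fx=4,fy=4,interpolation=cv2.INTER_CUBIC)
b=cv2.resize(b[150:270,130:230],None,fx=4,fy=4,interpolation=cv2.INTER_CUBIC)
cv2.imwrite("pics/e1.png",np.hstack([a,b]))
E
```

```text
clock: 5.15
ee_pos: [0.5279, -0.0398, 0.1749]
tool_rot: [[-0.142, 0.99, -0.001], [0.99, 0.142, -0.001], [-0.0, -0.001, -1.0]]
wrist_force: [-0.4, -0.6, -1.4]
finger_gap: 0.0213
gripper_force: 59.0
clock: 6.65
ee_pos: [0.5273, -0.0394, 0.1737]
tool_rot: [[0.999, -0.035, -0.004], [-0.035, -0.999, -0.001], [-0.004, 0.001, -1.0]]
wrist_force: [-0.0, 0.3, -0.7]
finger_gap: 0.0213
gripper_force: 58.8
clock: 7.28
ee_pos: [0.551, -0.1533, 0.1739]
tool_rot: [[0.999, -0.032, -0.003], [-0.032, -0.999, 0.001], [-0.003, -0.001, -1.0]]
wrist_force: [0.3, -0.4, -2.3]
finger_gap: 0.0213
gripper_force: 59.1
clock 7.28 pos [ 0.551  -0.1533  0.1739] yaw -1.82 tilt [-0.003  0.001 -1.   ] F [ 0.3 -0.4 -2.3] gap 0.0213 j7 -1.41
tool d [ 0.0051  0.0016 -0.0021] rot [-0.06  0.18  0.18]
```

View pics/e1.png

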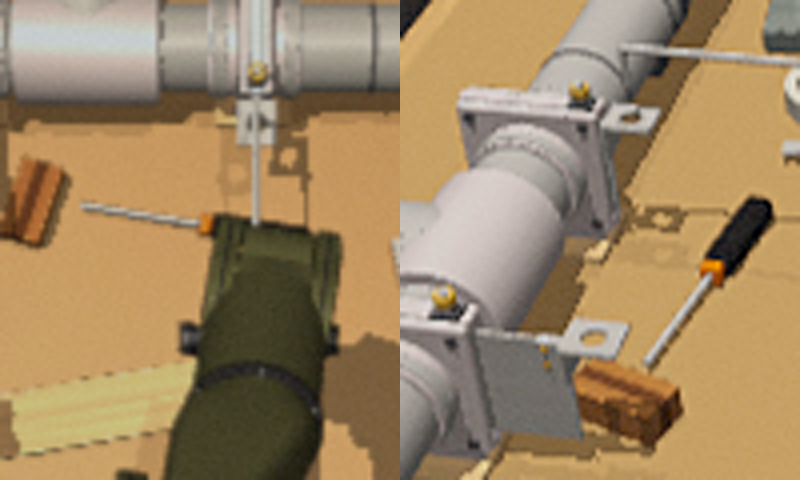

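```bash
python3 - <<'E'
from h import *
from scipy.optimize import least_squares
obs=[("top",(293.9,118.1)),("side",(185.1,161.6))]
f=lambda P:np.concatenate([proj(n,P)-o for n,o in obs])
r=least_squares(f,[.77,-.16,.19]);print(r.x.round(4),r.fun.round(2))
# side view eye check: eye_a px crop (630,117), eye_b (594,338)
for c,w in(((630,117),"a"),((594,338),"b")):
    print(w,ray("side",130+(c[0]-399.5)/4-.5,150+(c[1]+.5)/4-.5,.126).round(4))
print(ray("top",293.9,118.1,.195))
E
```

```text
[ 0.7677 -0.1623  0.1906] [ 0.33  1.37 -1.25 -0.19]
a [ 0.7651 -0.1631  0.126 ]
b [0.7107 0.1034 0.126 ]
[ 0.77130429 -0.16106709  0.195     ]
```

Both views put the nose over the eye to within about 2 mm. I'll lower it in two stages and check the force after each.

```bash
python3 -m jog '[[0.001,0,0.014,0,0,0,0],[0,0,0.013,0,0,0,0],[0,0,0,0,0,0,0],[0,0,0,0,0,0,0]]'
python3 -m jog '[[0,0,0.004,0,0,0,0],[0,0,0.004,0,0,0,0],[0,0,0.002,0,0,0,0],[0,0,0,0,0,0,0]]'
```

```text
clock: 7.88
ee_pos: [0.553, -0.1542, 0.1482]
tool_rot: [[0.999, -0.032, -0.0], [-0.032, -0.999, -0.0], [-0.0, 0.0, -1.0]]
wrist_force: [0.6, 0.2, -1.6]
finger_gap: 0.0208
gripper_force: 59.1
clock: 8.38
ee_pos: [0.5529, -0.1542, 0.1381]
tool_rot: [[0.999, -0.032, -0.0], [-0.032, -0.999, 0.0], [-0.0, -0.0, -1.0]]
wrist_force: [-0.4, -0.4, -1.5]
finger_gap: 0.0215
gripper_force: 59.1
```

```bash
python3 -m jog '[[0,0,0.006,0,0,0,0],[0,0,0.006,0,0,0,0],[0,0,0.001,0,0,0,0],[0,0,0,0,0,0,0]]'
python3 -m jog '[[-0.004,0,0,0,0,0,0],[-0.003,0,0,0,0,0,0],[-0.003,0,0,0,0,0,0],[-0.003,0,0,0,0,0,0],[-0.002,0,0,0,0,0,0],[0,0,0,0,0,0,0]]'
```

```text
clock: 8.88
ee_pos: [0.553, -0.1543, 0.1251]
tool_rot: [[0.999, -0.032, -0.0], [-0.032, -0.999, -0.0], [-0.0, 0.0, -1.0]]
wrist_force: [0.3, 0.3, -0.2]
finger_gap: 0.0214
gripper_force: 59.1
clock: 9.62
ee_pos: [0.5382, -0.1539, 0.1255]
tool_rot: [[0.999, -0.032, 0.001], [-0.032, -0.999, -0.0], [0.001, 0.0, -1.0]]
wrist_force: [3.5, -0.4, -2.1]
finger_gap: 0.0209
gripper_force: 58.9
```

Hooked: there is a steady drag of about 4 N. I'll draw most of the way, then creep in with a force check between moves.

```bash
cat >ok.py <<'E'
import sys
from h import *
s,R,p=st();f=np.dot(s['wrist_force'],R[:,0]);print('f',round(f,1),'x',round(p[0],4),flush=True)
sys.exit(abs(f)>float(sys.argv[1]))
E
python3 -m jog '[[-0.006,0,0,0,0,0,0],[-0.006,0,0,0,0,0,0],[-0.006,0,0,0,0,0,0],[-0.006,0,0,0,0,0,0],[-0.006,0,0,0,0,0,0],[-0.006,0,0,0,0,0,0],[-0.006,0,0,0,0,0,0],[-0.005,0,0,0,0,0,0],[0,0,0,0,0,0,0],[0,0,0,0,0,0,0]]'
C="python3 ok.py 7.5"
$C && python3 -m jog '[[-0.002,0,0,0,0,0,0],[0,0,0,0,0,0,0]]' >/dev/null && $C && python3 -m jog '[[-0.002,0,0,0,0,0,0],[0,0,0,0,0,0,0]]' >/dev/null && $C && python3 -m jog '[[-0.0015,0,0,0,0,0,0],[0,0,0,0,0,0,0]]'>/dev/null && $C && python3 -m jog '[[-0.0015,0,0,0,0,0,0],[0,0,0,0,0,0,0]]'>/dev/null && $C && python3 -m jog '[[-0.0015,0,0,0,0,0,0],[0,0,0,0,0,0,0]]'>/dev/null && $C && python3 -m jog '[[-0.0015,0,0,0,0,0,0],[0,0,0,0,0,0,0]]' >/dev/null&& $C && python3 -m jog '[[-0.0015,0,0,0,0,0,0],[0,0,0,0,0,0,0]]'>/dev/null && $C
```

```text
clock: 10.88
ee_pos: [0.4899, -0.1522, 0.1251]
tool_rot: [[0.999, -0.032, -0.002], [-0.032, -0.999, 0.0], [-0.002, -0.0, -1.0]]
wrist_force: [2.2, -0.0, -0.8]
finger_gap: 0.0214
gripper_force: 59.2
f 2.2 x 0.4899False
```

```bash
sed -i 's/sys.exit(abs(f)/sys.exit(int(abs(f)/;s/\[1\]))$/[1])))/' ok.py; tail -1 ok.py
C="python3 ok.py 7.5"
$C && python3 -m jog '[[-0.002,0,0,0,0,0,0],[0,0,0,0,0,0,0]]' >/dev/null && $C && python3 -m jog '[[-0.002,0,0,0,0,0,0],[0,0,0,0,0,0,0]]' >/dev/null && $C && python3 -m jog '[[-0.0015,0,0,0,0,0,0],[0,0,0,0,0,0,0]]'>/dev/null && $C && python3 -m jog '[[-0.0015,0,0,0,0,0,0],[0,0,0,0,0,0,0]]'>/dev/null && $C && python3 -m jog '[[-0.0015,0,0,0,0,0,0],[0,0,0,0,0,0,0]]'>/dev/null && $C && python3 -m jog '[[-0.0015,0,0,0,0,0,0],[0,0,0,0,0,0,0]]' >/dev/null&& $C && python3 -m jog '[[-0.0015,0,0,0,0,0,0],[0,0,0,0,0,0,0]]'>/dev/null && $C
```

```text
sys.exit(int(abs(f)>float(sys.argv[1])))
f 2.2 x 0.4899
f 4.2 x 0.4892
f 4.2 x 0.487
f 3.4 x 0.4854
f 3.5 x 0.4839
f 3.7 x 0.4823
f 4.5 x 0.4808
f 4.1 x 0.4794
```

```bash
C="python3 ok.py 7"
python3 -m jog '[[-0.0015,0,0,0,0,0,0],[0,0,0,0,0,0,0]]' >/dev/null && $C && python3 -m jog '[[-0.0015,0,0,0,0,0,0],[0,0,0,0,0,0,0]]' >/dev/null && $C && python3 -m jog '[[-0.0015,0,0,0,0,0,0],[0,0,0,0,0,0,0]]'>/dev/null && $C && python3 -m jog '[[-0.0015,0,0,0,0,0,0],[0,0,0,0,0,0,0]]'>/dev/null && $C && python3 -m jog '[[-0.0015,0,0,0,0,0,0],[0,0,0,0,0,0,0]]'>/dev/null && $C && python3 -m jog '[[-0.0015,0,0,0,0,0,0],[0,0,0,0,0,0,0]]' >/dev/null&& $C && python3 -m jog '[[-0.0015,0,0,0,0,0,0],[0,0,0,0,0,0,0]]'>/dev/null && $C && python3 -m jog '[[-0.0015,0,0,0,0,0,0],[0,0,0,0,0,0,0]]'>/dev/null && $C
```

```text
f 3.7 x 0.4778
f 3.4 x 0.4764
f 5.2 x 0.4756
f 7.6 x 0.4755
```

```bash
C="python3 ok.py 11.3"
python3 -m jog '[[-0.001,0,0,0,0,0,0],[0,0,0,0,0,0,0]]' >/dev/null && $C && python3 -m jog '[[-0.001,0,0,0,0,0,0],[0,0,0,0,0,0,0]]' >/dev/null && $C && python3 -m jog '[[-0.001,0,0,0,0,0,0],[0,0,0,0,0,0,0]]'>/dev/null && $C ; python3 -m jog '[[0,0,0,0,0,0,0]]'; $C
```

```text
f 9.3 x 0.4754
f 10.3 x 0.4755
f 12.6 x 0.4754
clock: 14.5
ee_pos: [0.4754, -0.1517, 0.1259]
tool_rot: [[0.999, -0.031, 0.009], [-0.031, -1.0, -0.001], [0.009, 0.001, -1.0]]
wrist_force: [10.2, -0.8, -5.6]
finger_gap: 0.0212
gripper_force: 58.8
f 10.2 x 0.4754
```

```bash
python3 -m jog '[[-0.001,0,0,0,0,0,0],[0,0,0,0,0,0,0],[0,0,0,0,0,0,0]]'; python3 ok.py 9; python3 -m jog '[[0.004,0,0,0,0,0,0],[0.004,0,0,0,0,0,0],[0.003,0,0,0,0,0,0],[0,0,0,0,0,0,0],[0,0,0,0,0,0,0]]';python3 ok.py 9
```

```text
clock: 14.88
ee_pos: [0.4754, -0.1517, 0.126]
tool_rot: [[0.999, -0.031, 0.011], [-0.031, -1.0, -0.001], [0.011, 0.001, -1.0]]
wrist_force: [13.8, -0.2, -6.9]
finger_gap: 0.0211
gripper_force: 58.8
f 13.7 x 0.4754
clock: 15.5
ee_pos: [0.4797, -0.1518, 0.1251]
tool_rot: [[0.999, -0.032, -0.002], [-0.032, -0.999, 0.0], [-0.002, -0.0, -1.0]]
wrist_force: [-0.8, -0.6, -2.7]
finger_gap: 0.0205
gripper_force: 59.4
f -0.7 x 0.4797
```

Gate_a is firmly open at 13.7 N and the hook is relieved. Next I'll lift out and move to gate_b.

```bash
python3 -m jog '[[0.001,0,-0.01,0,0,0,0],[0,0,-0.02,0,0,0,0],[0,0,-0.02,0,0,0,0],[0,0,0,0,0,0,0]]'
python3 -m jog '[[0.0019,-0.0239,0,0,0,0,0],[0.0019,-0.0439,0,0,0,0,0],[0.0019,-0.0439,0,0,0,0,0],[0.0019,-0.0439,0,0,0,0,0],[0.0019,-0.0439,0,0,0,0,0],[0.0019,-0.0439,0,0,0,0,0],[0,-0.02,0,0,0,0,0],[0,0,0,0,0,0,0],[0,0,0,0,0,0,0]]'
python3 - <<'E'
from h import *
import cv2
to(.4995,.111,.175,-2)
im=manip.read_camera("top")[:,:,::-1];b=manip.read_camera("side")[:,:,::-1]
a=cv2.resize(im[95:195,200:300],None,fx=4,fy=4,interpolation=cv2.INTER_CUBIC)
b=cv2.resize(b[170:270,130:230],None,fx=4,fy=4,interpolation=cv2.INTER_CUBIC)
cv2.imwrite("pics/e2.png",np.hstack([a,b]))
E
```

```text
clock: 16.0
ee_pos: [0.4826, -0.1523, 0.1769]
tool_rot: [[0.999, -0.032, 0.004], [-0.032, -0.999, -0.001], [0.004, 0.001, -1.0]]
wrist_force: [0.5, 0.4, -1.6]
finger_gap: 0.0214
gripper_force: 59.5
clock: 17.12
ee_pos: [0.501, 0.1092, 0.1749]
tool_rot: [[0.999, -0.034, -0.001], [-0.034, -0.999, -0.002], [-0.001, 0.002, -1.0]]
wrist_force: [0.3, 0.1, -2.0]
finger_gap: 0.0214
gripper_force: 59.5
clock 17.12 pos [0.501  0.1092 0.1749] yaw -1.93 tilt [-0.001 -0.002 -1.   ] F [ 0.3  0.1 -2. ] gap 0.0214 j7 -1.84
tool d [-0.0015 -0.0018 -0.0001] rot [0.09 0.06 0.07]
```

View pics/e2.png

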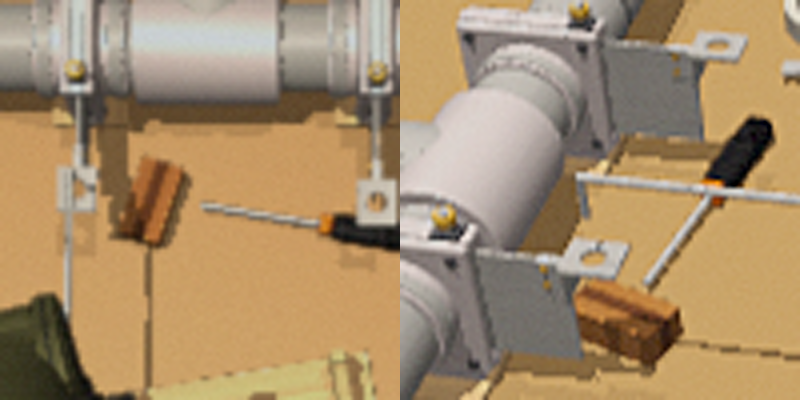

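```bash
python3 - <<'E'
from h import *
print(ray("side",175.9,223.9,.158).round(4), ray("side",130+(181-.5)/4,170+176/4,.1925).round(4))
for r,c in((215,68.5),(300,67)): print(ray("top",200+(c+.5)/4-.5,95+(r+.5)/4-.5,.195).round(4))
for x in(.711,.7125):print(proj("top",(x,.102,.195)), (proj("top",(x,.102,.195))-[200,95])*4)
# cross-check on gate a using same side view offset: eye_a now
print(ray("side",130+(719-399.5)/4-.5,170+44.5/4-.5,.126).round(4),ray("side",130+(594-399.5)/4-.5,170+258.5/4-.5,.126).round(4))
E
python3 - <<'E'
import cv2
im=cv2.imread('pics/e2.png')[120:240,20:140]
cv2.imwrite('pics/e3.png',cv2.resize(im,None,fx=4,fy=4,interpolation=cv2.INTER_CUBIC))
E
```

```text
[0.7137 0.0997 0.158 ] [0.7108 0.101  0.1925]
[0.673 0.103 0.195]
[0.6004 0.1055 0.195 ]
[216.87269438 137.31563164] [ 67.49077753 169.26252658]
[216.86549498 136.88015228] [ 67.46197992 167.52060913]
[ 0.6928 -0.163   0.126 ] [0.7107 0.1034 0.126 ]
```

View pics/e3.png

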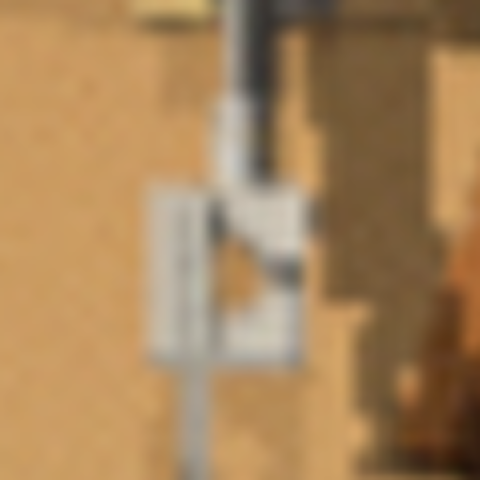

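The nose is within about 2 mm of eye_b. I'll shift 2 mm towards +y and lower it.

```bash
python3 -m jog '[[-0.001,-0.002,0.014,0,0,0,0],[0,0,0.014,0,0,0,0],[0,0,0,0,0,0,0],[0,0,0,0,0,0,0]]'
python3 -m jog '[[0,0,0.004,0,0,0,0],[0,0,0.004,0,0,0,0],[0,0,0.002,0,0,0,0],[0,0,0,0,0,0,0]]'
```

```text
clock: 17.73
ee_pos: [0.5004, 0.1128, 0.147]
tool_rot: [[0.999, -0.032, -0.0], [-0.032, -0.999, -0.0], [-0.0, 0.0, -1.0]]
wrist_force: [0.4, -0.5, -2.3]
finger_gap: 0.0212
gripper_force: 59.5
clock: 18.23
ee_pos: [0.5004, 0.1129, 0.1371]
tool_rot: [[0.999, -0.032, -0.0], [-0.032, -0.999, -0.0], [-0.0, 0.0, -1.0]]
wrist_force: [-0.0, -0.5, -2.1]
finger_gap: 0.0213
gripper_force: 59.5
```

```bash
python3 -m jog '[[0,0,0.006,0,0,0,0],[0,0,0.006,0,0,0,0],[0,0,0,0,0,0,0],[0,0,0,0,0,0,0]]'
python3 -m jog '[[0.004,0,0,0,0,0,0],[0.003,0,0,0,0,0,0],[0.003,0,0,0,0,0,0],[0.003,0,0,0,0,0,0],[0.002,0,0,0,0,0,0],[0,0,0,0,0,0,0]]'; python3 ok.py 9 && python3 -m jog '[[0.005,0,0,0,0,0,0],[0.005,0,0,0,0,0,0],[0.005,0,0,0,0,0,0],[0.005,0,0,0,0,0,0],[0.005,0,0,0,0,0,0],[0.005,0,0,0,0,0,0],[0.005,0,0,0,0,0,0],[0,0,0,0,0,0,0],[0,0,0,0,0,0,0]]'; python3 ok.py 9
```

```text
clock: 18.73
ee_pos: [0.5005, 0.113, 0.1252]
tool_rot: [[0.999, -0.032, -0.0], [-0.032, -0.999, -0.0], [-0.0, 0.0, -1.0]]
wrist_force: [0.2, -0.4, -1.8]
finger_gap: 0.0212
gripper_force: 59.5
clock: 19.48
ee_pos: [0.5155, 0.1123, 0.1252]
tool_rot: [[0.999, -0.032, -0.0], [-0.032, -0.999, -0.0], [-0.0, 0.0, -1.0]]
wrist_force: [-3.6, 0.4, -1.1]
finger_gap: 0.0211
gripper_force: 59.6
f -3.6 x 0.5155
clock: 20.6
ee_pos: [0.5516, 0.1114, 0.1255]
tool_rot: [[0.999, -0.032, 0.002], [-0.032, -0.999, 0.0], [0.002, -0.0, -1.0]]
wrist_force: [-0.4, -0.4, -2.6]
finger_gap: 0.021
gripper_force: 59.5
f -0.4 x 0.5516
```

```bash
C="python3 ok.py 7"
python3 -m jog '[[0.003,0,0,0,0,0,0],[0.002,0,0,0,0,0,0],[0,0,0,0,0,0,0]]' >/dev/null && $C && python3 -m jog '[[0.002,0,0,0,0,0,0],[0,0,0,0,0,0,0]]' >/dev/null && $C && python3 -m jog '[[0.0015,0,0,0,0,0,0],[0,0,0,0,0,0,0]]'>/dev/null && $C && python3 -m jog '[[0.0015,0,0,0,0,0,0],[0,0,0,0,0,0,0]]'>/dev/null && $C && python3 -m jog '[[0.0015,0,0,0,0,0,0],[0,0,0,0,0,0,0]]'>/dev/null && $C && python3 -m jog '[[0.0015,0,0,0,0,0,0],[0,0,0,0,0,0,0]]' >/dev/null&& $C && python3 -m jog '[[0.0015,0,0,0,0,0,0],[0,0,0,0,0,0,0]]'>/dev/null && $C && python3 -m jog '[[0.0015,0,0,0,0,0,0],[0,0,0,0,0,0,0]]'>/dev/null && $C && python3 -m jog '[[0.0015,0,0,0,0,0,0],[0,0,0,0,0,0,0]]'>/dev/null && $C
```

```text
f -3.5 x 0.5556
f -3.6 x 0.5576
f -3.2 x 0.5592
f -3.8 x 0.5607
f -3.5 x 0.5622
f -3.3 x 0.5637
f -3.0 x 0.5652
f -3.0 x 0.5667
f -3.8 x 0.5682
```

```bash
C="python3 ok.py 7"
python3 -m jog '[[0.0015,0,0,0,0,0,0],[0,0,0,0,0,0,0]]' >/dev/null && $C && python3 -m jog '[[0.0015,0,0,0,0,0,0],[0,0,0,0,0,0,0]]' >/dev/null && $C && python3 -m jog '[[0.0015,0,0,0,0,0,0],[0,0,0,0,0,0,0]]'>/dev/null && $C && python3 -m jog '[[0.0015,0,0,0,0,0,0],[0,0,0,0,0,0,0]]'>/dev/null && $C && python3 -m jog '[[0.0015,0,0,0,0,0,0],[0,0,0,0,0,0,0]]'>/dev/null && $C && python3 -m jog '[[0.0015,0,0,0,0,0,0],[0,0,0,0,0,0,0]]' >/dev/null&& $C
```

```text
f -6.2 x 0.5684
f -8.9 x 0.5686
```

```bash
C="python3 ok.py 12.4"
python3 -m jog '[[0.001,0,0,0,0,0,0],[0,0,0,0,0,0,0]]' >/dev/null && $C && python3 -m jog '[[0.001,0,0,0,0,0,0],[0,0,0,0,0,0,0]]' >/dev/null && $C && python3 -m jog '[[0.001,0,0,0,0,0,0],[0,0,0,0,0,0,0]]'>/dev/null && $C && python3 -m jog '[[0.001,0,0,0,0,0,0],[0,0,0,0,0,0,0]]' >/dev/null ; python3 -m jog '[[0,0,0,0,0,0,0]]'; $C
```

```text
f -10.4 x 0.5686
f -12.8 x 0.5686
clock: 24.1
ee_pos: [0.5686, 0.1105, 0.1245]
tool_rot: [[0.999, -0.032, -0.009], [-0.032, -1.0, -0.001], [-0.009, 0.001, -1.0]]
wrist_force: [-11.9, -0.1, 1.5]
finger_gap: 0.0212
gripper_force: 59.9
f -11.9 x 0.5686
```

```bash
python3 -m jog '[[0.0006,0,0,0,0,0,0],[0,0,0,0,0,0,0]]'; python3 -m jog '[[-0.004,0,0,0,0,0,0],[-0.004,0,0,0,0,0,0],[-0.0035,0,0,0,0,0,0],[0,0,0,0,0,0,0],[0,0,0,0,0,0,0]]';python3 ok.py 2.5 && python3 -m jog '[[0,0,-0.01,0,0,0,0],[0,0,-0.02,0,0,0,0],[0,0,-0.022,0,0,0,0],[0,0,0,0,0,0,0]]' && python3 -m jog '[[-0.006,0.018,0,0,0,0,0],[-0.006,0.038,0,0,0,0,0],[-0.006,0.038,0,0,0,0,0],[-0.006,0.038,0,0,0,0,0],[0,0.02,0,0,0,0,0],[0,0,0,0,0,0,0]]' >/dev/null && python3 -m jog '[[0,0,0,0,0,-5,0],[0,0,0,0,0,-9,0],[0,0,0,0,0,-9,0],[0,0,0,0,0,-9,0],[0,0,0,0,0,-9,0],[0,0,0,0,0,-9,0],[0,0,0,0,0,-9,0],[0,0,0,0,0,-9,0],[0,0,0,0,0,-9,0],[0,0,0,0,0,-9,0],[0,0,0,0,0,-9,0],[0,0,0,0,0,-5,0]]' >/dev/null; python3 -m jog '[[0,0,0,0,0,0,0],[0,0,0,0,0,0,0]]'
python3 -c "
from h import *
to(.528,-.0398,.175,98.13)"
```

```text
clock: 24.35
ee_pos: [0.5686, 0.1105, 0.1244]
tool_rot: [[0.999, -0.031, -0.01], [-0.031, -1.0, -0.001], [-0.01, 0.001, -1.0]]
wrist_force: [-13.0, 0.7, 3.3]
finger_gap: 0.0209
gripper_force: 60.0
clock: 24.98
ee_pos: [0.5627, 0.1111, 0.1255]
tool_rot: [[0.999, -0.032, 0.001], [-0.032, -0.999, 0.0], [0.001, -0.0, -1.0]]
wrist_force: [0.1, -0.6, -1.9]
finger_gap: 0.0213
gripper_force: 59.5
f 0.1 x 0.5627
clock: 25.48
ee_pos: [0.5637, 0.1112, 0.1793]
tool_rot: [[0.999, -0.032, 0.005], [-0.032, -0.999, 0.001], [0.005, -0.001, -1.0]]
wrist_force: [0.8, 0.1, -1.9]
finger_gap: 0.021
gripper_force: 59.5
clock: 27.98
ee_pos: [0.5329, -0.0396, 0.1771]
tool_rot: [[-0.141, 0.99, -0.001], [0.99, 0.141, 0.0], [0.0, -0.001, -1.0]]
wrist_force: [-0.0, -0.5, -0.9]
finger_gap: 0.021
gripper_force: 59.5
clock 27.98 pos [ 0.5329 -0.0396  0.1771] yaw 98.12 tilt [-0.001  0.    -1.   ] F [-0.  -0.5 -0.9] gap 0.021 j7 -0.34
tool d [ 0.0005 -0.0049  0.0021] rot [-0.03 -0.02 -0.01]
```

```bash
python3 -m jog '[[0.0005,-0.0049,0,0,0,0,0],[0,0,0.02,0,0,0,0],[0,0,0.025,0,0,0,0],[0,0,0.025,0,0,0,0],[0,0,0,0,0,0,0],[0,0,0,0,0,0,0]]'
python3 - <<'E'
from h import *
import cv2
to(.528,-.0398,.057,98.13)
im=manip.read_camera("top")[:,:,::-1];b=manip.read_camera("side")[:,:,::-1]
a=cv2.resize(im[95:215,190:310],None,fx=3.3,fy=3.3,interpolation=cv2.INTER_CUBIC)
b=cv2.resize(b[165:285,180:300],None,fx=3.3,fy=3.3,interpolation=cv2.INTER_CUBIC)
cv2.imwrite("pics/c1.png",np.hstack([a,b]))
E
```

```text
clock: 28.72
ee_pos: [0.5286, -0.0401, 0.1081]
tool_rot: [[-0.142, 0.99, 0.001], [0.99, 0.142, 0.0], [-0.0, 0.001, -1.0]]
wrist_force: [-0.1, 0.8, -0.7]
finger_gap: 0.0212
gripper_force: 59.4
clock 28.73 pos [ 0.5286 -0.0401  0.1081] yaw 98.16 tilt [ 0.001  0.    -1.   ] F [-0.1  0.8 -0.7] gap 0.0212 j7 -0.43
tool d [ 0.0004 -0.0006  0.0511] rot [0.06 0.01 0.03]
```

View pics/c1.png

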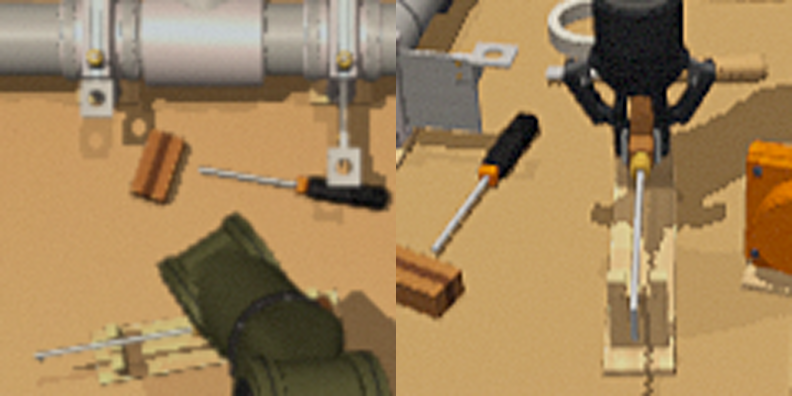

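Gate_a is open with its tab at (344,165), gate_b is shut with its tab at (97,97), and the hook lines up with the cradle notches. I'll lower it and release.

```bash
python3 -m jog '[[0,-0.0005,0.02,0,0,0,0],[0,0,0.016,0,0,0,0],[0,0,0.01,0,0,0,0],[0,0,0.002,0,0,0,0],[0,0,0,0,0,0,0]]'
python3 -m jog '[[0,0,0.001,0,0,0,0],[0,0,0.001,0,0,0,0],[0,0,0,0,0,0,0]]'
```

```text
clock: 29.45
ee_pos: [0.528, -0.0404, 0.0594]
tool_rot: [[-0.142, 0.99, 0.0], [0.99, 0.142, -0.0], [-0.0, 0.0, -1.0]]
wrist_force: [-0.2, -0.1, -0.6]
finger_gap: 0.021
gripper_force: 59.5
clock: 29.82
ee_pos: [0.5278, -0.0405, 0.0574]
tool_rot: [[-0.142, 0.99, 0.0], [0.99, 0.142, -0.0], [-0.0, 0.0, -1.0]]
wrist_force: [0.0, -0.9, -2.1]
finger_gap: 0.0213
gripper_force: 59.5
```

```bash
python3 -m jog '[[0,0,0.0007,0,0,0,0],[0,0,0,0,0,0,0]]'; python3 -m jog '[[0,0,0,0,0,0,10],[0,0,0,0,0,0,35],[0,0,0,0,0,0,50],[0,0,0,0,0,0,60],[0,0,0,0,0,0,80],[0,0,0,0,0,0,100],[0,0,0,0,0,0,100],[0,0,0,0,0,0,100],[0,0,0,0,0,0,100]]'
python3 -m jog '[[0,0,-0.02,0,0,0,100],[0,0,-0.04,0,0,0,100],[0,0,-0.06,0,0,0,100],[0,0,-0.06,0,0,0,100],[-0.06,0,0,0,0,0,100],[-0.06,0,0,0,0,0,100],[-0.06,0,0,0,0,0,100],[-0.06,0,0,0,0,0,100],[-0.06,0,0,0,0,0,100],[0,0,0,0,0,0,100],[0,0,0,0,0,0,100]]'
python3 - <<'E'
from h import *
import cv2
im=manip.read_camera("top")[:,:,::-1];b=manip.read_camera("side")[:,:,::-1]
a=cv2.resize(im[95:215,190:310],None,fx=3.3,fy=3.3,interpolation=cv2.INTER_CUBIC)
b=cv2.resize(b[165:285,180:300],None,fx=3.3,fy=3.3,interpolation=cv2.INTER_CUBIC)
cv2.imwrite("pics/c2.png",np.hstack([a,b]))
E
```

```text
clock: 30.08
ee_pos: [0.5278, -0.0404, 0.0566]
tool_rot: [[-0.142, 0.99, 0.0], [0.99, 0.142, -0.0], [-0.0, 0.0, -1.0]]
wrist_force: [-0.5, 0.2, -2.1]
finger_gap: 0.0214
gripper_force: 59.5
clock: 31.2
ee_pos: [0.5278, -0.0404, 0.0566]
tool_rot: [[-0.142, 0.99, 0.0], [0.99, 0.142, -0.0], [-0.0, 0.0, -1.0]]
wrist_force: [0.3, 0.1, -0.4]
finger_gap: 0.0855
gripper_force: 0.0
clock: 32.58
ee_pos: [0.5701, -0.3366, 0.2362]
tool_rot: [[-0.142, 0.99, -0.001], [0.99, 0.142, 0.001], [0.001, -0.0, -1.0]]
wrist_force: [-0.1, 0.4, -0.0]
finger_gap: 0.0852
gripper_force: 0.0
```

View pics/c2.png

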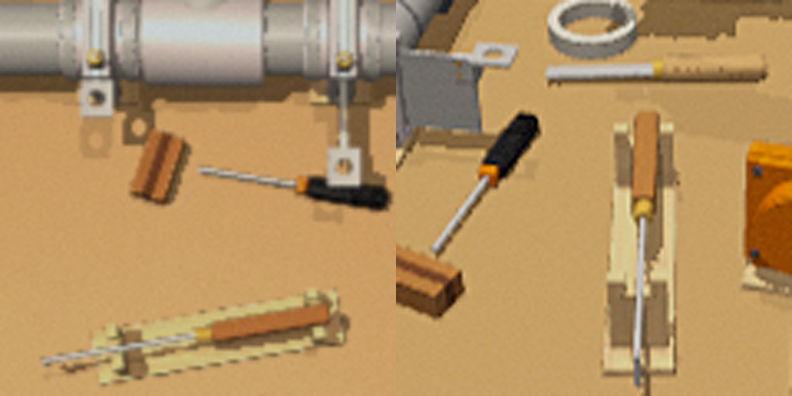

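The hook lies in both cradle notches, handle at (270,322) and nose at (45,360). Gate_a is open, gate_b is shut, and the other objects in view haven't moved.

```bash
python3 -c "
from bench import manip
print(manip.close_job())"
```

```text
the job is handed in; nothing more can be done
None
```

Gate_a was drawn open firmly against its stop (about 14 N), then gate_b was pushed shut firmly home (about 13 N); the hook is back in its cradle, and the job was handed in at about 33 s on the robot's clock.

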